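# Used tea light through the swing flap

### The arm

A 6-joint arm with a two-finger parallel gripper is mounted at the origin on a cart in front of the work surface, level with it; the furniture and walls round the work are solid. World frame = base frame: x ahead of the robot, y to its left, z up, the work surface at z = 0. Lengths are in mm, angles in rad, forces in N, time in s.
With the tool pointing down it reaches from about 275 to 1000 mm from the base axis. Payload 8.4 kg.
Tool frame: the origin (TCP) lies at the very end of the fingers, on their centre line; the grasp point (between the pads) lies 19 mm behind it; z points along the fingers, x is the direction in which the jaws open and shut, and the axes are right-handed (so a half turn about z gives the same grasp; the last joint's range is limited). The gripper opens to 85 mm and grips with 20 to 120 N. Pads are 22 mm wide; open, the fingers measure 114 mm over their backs; the gripper's body (76 mm by 85 mm) begins 54 mm behind the grasp point. The pads swing forward as they close: fully open they stand 13 mm farther back than shut.
Start: joints at [-1.286, 0.353, 1.633, -0, 1.155, -0.002], TCP at [176.801, -599.474, 231.281] pointing down, gripper open.
Joint ranges: [-2.63, 2.63], [-0.92, 2.1], [0.06, 2.66], [-1.3, 4.44], [0, 2.69], [-3.02, 3.02]. Speed limits (rad/s): [2.22, 2.22, 2.79, 3.14, 3.14, 3.14].

### API

Orientations are given as [roll, pitch, yaw] about the fixed x, y, z axes, in that order (R = Rz(yaw) Ry(pitch) Rx(roll)).
In Python, from rig import r gives the robot as it stands.
- The arm moves only by the tool arm_command, never from a script. Its argument "targets" is a list of rows, each a list of 6 numbers: the shift along the tool's x, y, z in m, then the turn, a rotation vector about the tool's x, y, z in rad. A call has 1 to 20 rows; each row shifts and turns the commanded pose from where the row before left it, along the tool's axes as they then stand; what a row does not reach is not made up. A row lasts 1/12 s, in which the tool goes at most 41.7 mm and 7.16 degrees, less where a joint would pass 70% of its speed; a pose out of reach is approached as far as the arm can. A call is refused whole if a number of a shift passes 0.0417 or a number of a turn 0.125, either way. A call with a gripper value outside its range is refused whole. "fingers" is the finger opening in m, from 0 to 0.0854, set as the call begins (left out, the last holds). The fingers move at their own pace and stop on an object; "squeeze" is the grip in N (left out, the last holds). Time passes only in rows, so rows that do not move let the fingers close. It gives the time, the measured TCP pose, the force and the opening at its end, in the units of the state.
- r.sense(): the state, without advancing time (a new reading comes with each control period).
- r.grab_frame(name): name is "scene" or "side" or "wrist"; returns a dict with "image" (480x640x3 uint8, blue, green, red), "fx", "fy", "cx", "cy" (pixels), "xyz" and "orientation" of the camera in the world. Camera axes: x right, y down, z forward; pixel columns grow to the right and rows downward; lengths in mm; the calibration is good to about 2 mm. A picture is of the moment at which its call begins. There is no depth.
- r.sign_off(): hands the job in, once; it reports no verdict.
The state is a dict: "clock": time; "qpos": joint angles; "qvel": joint speeds; "joint_efforts": joint torques, N m; "eef_pos": TCP position; "tcp_rot": TCP orientation; "contact_force": force on the tool from outside, world axes, zero at the start; "wrist_torque": the same for the moment, N m; "opening": opening from 0.0 (shut) to 1.0 (fully open).
Only numpy, scipy, OpenCV 4.12 (cv2) and the standard library are available. Lean on these libraries where they do the work, as an engineer would, in place of code of your own. Each camera call takes 0.05 s, during which the arm holds its last target.

### The job

Throw the used tea light into the small white worktop bin without picking it up: push the bin's self-closing flap inward with one finger and, while that finger still holds it open, push the tea light off the ledge and through the opening with the other finger. Then draw back so that the flap swings fully shut. Do not pinch, press hard on or lift the tea light, and leave the jar, tin and tumbler beside the bin where they stand.

Things in the scene. Friction and masses are not known exactly. Their poses are not given: they have to be found in the camera images.
- bin: White worktop bin, fixed, 215 mm deep (x), 230 wide (y): a low ledge in front, a sloping steel flap behind it. Origin at worktop height, mid-width, below the ledge's rear edge. x points from the front into the flap (the way to push), y left as seen from the front, z up. Ledge: x = -95 to 0 mm, top at z = 90 mm, 6 mm high rims at its two side ends. Hollow below ledge and flap, floor at z = 9 mm.
- lip (a point): Lip of the mouth: rear edge of the ledge, mid-width, on the ledge's top surface (z = 90 mm in the bin's frame). From here side cheeks, the outermost 6 mm of each side of the bin, slope up to the hood.
- flap_hinge (a point): Middle of the flap's hinge line, which runs along the bin's y, 75 mm behind and 38 mm above the lip. The hinge pin is 7 mm thick, 10 mm at its ends. Behind it a flat hood reaches from x = 78 to 120 mm in the bin's frame, its top 134 mm above the worktop.
- flap (a joint): Steel flap, 210 mm wide, 81 long, 3 thick, hinged at its upper rear edge. 0 = shut: slopes down to the front at 26 degrees, lower edge at the lip. Positive (rad) = swung in and down, stop at 1.0, nearly upright. A spring shuts it; 0.5 to 1.5 N at the lower edge opens it. A finger 5 mm above the ledge with its front 32 mm past the lip holds it at about 0.2, at 56 mm about 0.6.
- tealight: Used tea light: round aluminium cup with green wax, 38 mm across, 15 mm high at the cup's wall (18 with the wick), about 20 g. It stands upright on the ledge in front of the flap. Origin at the centre of its underside, z up. It tips in once its centre has passed the lip; pushed off-centre it slips sideways off a finger.
- spice_jar: Spice jar with a yellow cap, 44 mm across, 104 mm high, standing on the worktop to the right of the bin. Leave alone. Origin at the centre of its underside.
- tin: Food tin, 57 mm across, 72 mm high, standing on the worktop to the left of the bin. Leave alone. Origin at the centre of its underside.
- tumbler: Small clear glass tumbler, 46 mm across, 58 mm high, standing on the worktop to the right of the bin, behind the spice jar. Leave alone. Origin at the centre of its underside.
Things that resemble listed ones, but are neither listed nor needed, are in the scene too. Of the things that look like the tealight, the largest one is meant.

How it is judged (in metres and radians):
On the way, in this order (a step that is already met when the one before it is completed fails the run):
1. a finger holds the flap open (more than 0.2 rad) while the tea light still stands on the ledge (value of joint flap above 0.2 rad and contact force between the fingers and flap above 0.15 N and z of tealight in the frame of bin above 0.085 m and x of tealight in the frame of bin below 0 m), for 0.1 s.
2. the tea light has dropped into the bin while a finger still holds the flap open (value of joint flap above 0.2 rad and contact force between the fingers and flap above 0.15 N and z of tealight in the frame of bin between 0 and 0.065 m and x of tealight in the frame of bin between -0.095 and 0.12 m and y of tealight in the frame of bin between -0.115 and 0.115 m), for 0.05 s.
At the end, for the whole second after the job is handed in: The tea light lies at rest inside the bin (underside more than 25 mm below the ledge's top), the flap is shut (less than 0.06 rad), and jar, tin and tumbler stand upright within 20 mm of where they were (z of tealight in the frame of bin between 0 and 0.065 m and x of tealight in the frame of bin between -0.095 and 0.12 m and y of tealight in the frame of bin between -0.115 and 0.115 m and value of joint flap below 0.06 rad and linear speed of tealight below 0.02 m/s and distance of each of spice_jar, tin, tumbler from where it was at the start of the episode below 0.02 m and angle between each of spice_jar, tin, tumbler's own z axis and vertical below 0.2 rad); the robot touches nothing.
It fails at once if the tea light is lifted more than 20 mm off the ledge (z of tealight in the frame of bin above 0.11 m).
It fails at once if the tea light is pinched or pressed hard by the fingers (more than 8 N) (contact force between the fingers and tealight above 8 N).
It fails at once if the tea light is pushed off the ledge outside the bin (z of tealight in the frame of bin below 0.07 m and (x of tealight in the frame of bin below -0.095 m or y of tealight in the frame of bin above 0.115 m or y of tealight in the frame of bin below -0.115 m)).
It fails at once if a bystander (jar, tin or tumbler) is moved more than 20 mm or tipped (distance of any of spice_jar, tin, tumbler from where it was at the start of the episode above 0.02 m or angle between any of spice_jar, tin, tumbler's own z axis and vertical above 0.2 rad).
It also fails if it takes over 35 s, if anything falls off the work surface, if the arm or the gripper's body presses on something with over 40 N, if the wrist force passes 120 N, or if a joint passes its speed limit or range.

## Working session

There is one attempt and no reset: what is moved stays moved. The work goes in short steps, Python scripts to look and compute and a tool call to move; the robot and the scene stay as the last step left them, time stands still between calls to the robot, and variables do not carry over. Pictures are saved under pics/ and viewed, and the job is handed in when it is done.

Besides the shell and the picture viewer there is one more tool, called after "Emit:" as name(argument=value, ...) on one line, values as JSON. arm_command: Moves the arm, as the interface text tells. Its arguments: {"type":"object","properties":{"targets":{"type":"array"},"fingers":{"type":"number"},"squeeze":{"type":"number"}},"required":["targets"]}

```bash
ls; mkdir -p pics; python3 - <<'E'
from rig import r
import cv2
print(r.sense())
for n in ["scene","side","wrist"]:
    f=r.grab_frame(n); cv2.imwrite(f"pics/{n}0.png",f["image"]); print(n,{k:v for k,v in f.items() if k!="image"})
E
```

```text
pics
{'clock': 0.0, 'qpos': array([-1.28639808e+00,  3.53674264e-01,  1.63411695e+00,  2.01945346e-05,
        1.15522846e+00, -2.37177362e-03]), 'qvel': array([-1.69972482e-03, -1.51248625e-05,  6.86384886e-04,  8.06196083e-04,
       -1.77101944e-03,  7.98657784e-04]), 'joint_efforts': array([-2.22220493e-03, -6.05258489e+01, -3.42068696e+01, -3.19192368e-04,
        9.41037841e-03, -7.14289907e-07]), 'eef_pos': array([ 176.67383092, -599.01161536,  230.55273658]), 'tcp_rot': array([-3.14157080e+00,  1.42697631e-03, -1.28403446e+00]), 'contact_force': array([-0.58115212, -0.72098367, -0.69498648]), 'wrist_torque': array([0.01608322, 0.08945127, 0.00011247]), 'opening': 1.0040336747485545}
scene {'fx': 461.4142554159592, 'fy': 461.4142554159592, 'cx': 319.58107787438644, 'cy': 238.8151206159386, 'xyz': array([ 227.23515834, -522.37845907,  717.86282105]), 'orientation': array([-2.41704786,  0.00951408, -0.63659614])}
side {'fx': 462.42319866953295, 'fy': 462.42319866953295, 'cx': 321.1304004475422, 'cy': 242.2002682888373, 'xyz': array([280.45904631, 580.92166825, 592.55529173]), 'orientation': array([-2.15824993, -0.02487363, -2.74624124])}
wrist {'fx': 339.03279541385785, 'fy': 339.03279541385785, 'cx': 324.38953557836555, 'cy': 243.29245164803302, 'xyz': array([ 251.32336551, -577.6091212 ,  373.60015584]), 'orientation': array([ 2.83397971e+00,  1.35606578e-03, -1.28480187e+00])}
```

View pics/scene0.png

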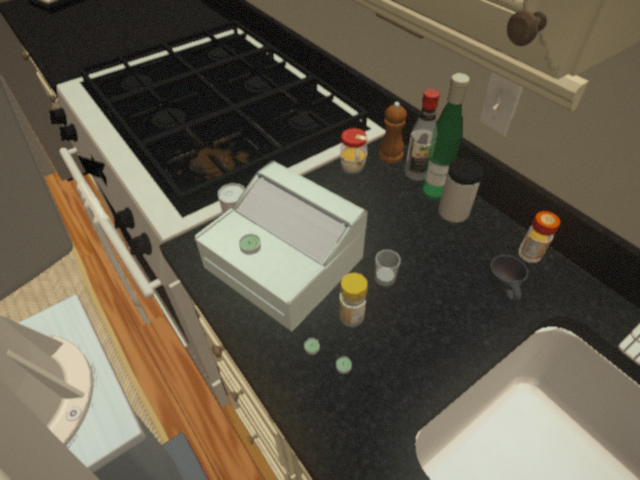

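View pics/side0.png

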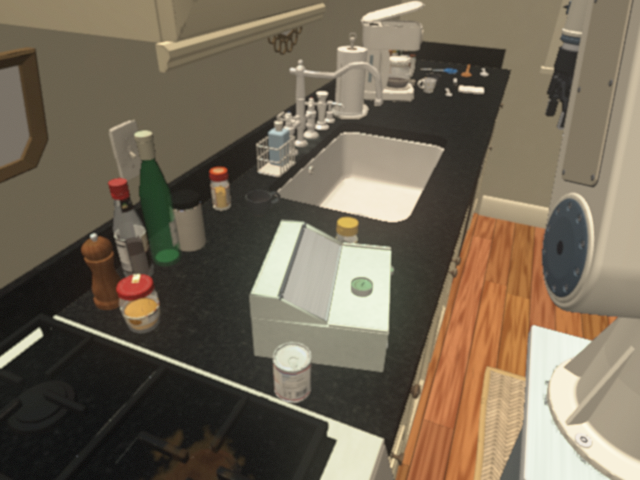

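View pics/wrist0.png

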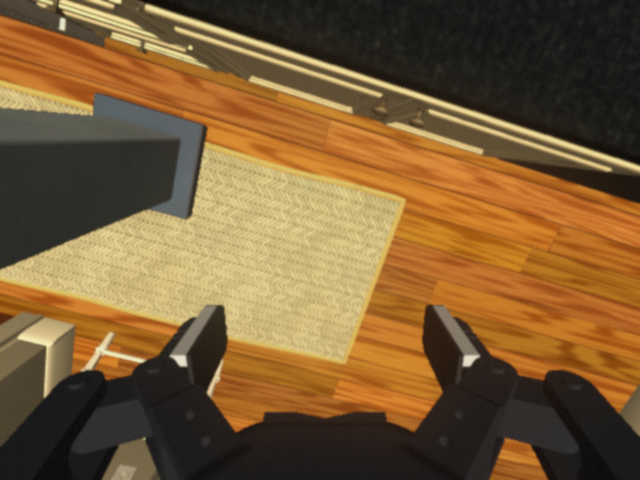

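The scene view shows three tea-light-like discs: (250,243) on the bin ledge, and (312,346) and (344,365) on the worktop. The one on the ledge looks largest and is the only one in front of the flap. I'll enlarge it to confirm and to pick bin corners.

```bash
python3 - <<'E'
import cv2
a=cv2.imread("pics/scene0.png"); b=cv2.imread("pics/side0.png")
def crop(im,x,y,w,h,s,n):
    c=cv2.resize(im[y:y+h,x:x+w],None,fx=s,fy=s,interpolation=cv2.INTER_CUBIC)
    for i in range(0,w,20):
        cv2.putText(c,str(x+i),(i*s,8),0,.3,(0,0,255),1); cv2.line(c,(i*s,10),(i*s,14),(0,0,255),1)
    for j in range(0,h,20):
        cv2.putText(c,str(y+j),(0,j*s+4),0,.3,(0,0,255),1)
    cv2.imwrite(n,c)
crop(a,185,155,200,150,4,"pics/c1.png"); crop(b,235,210,180,150,4,"pics/c2.png")
crop(a,230,220,130,160,3,"pics/c3.png")
E
```

```text
(no output)
```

View pics/c1.png

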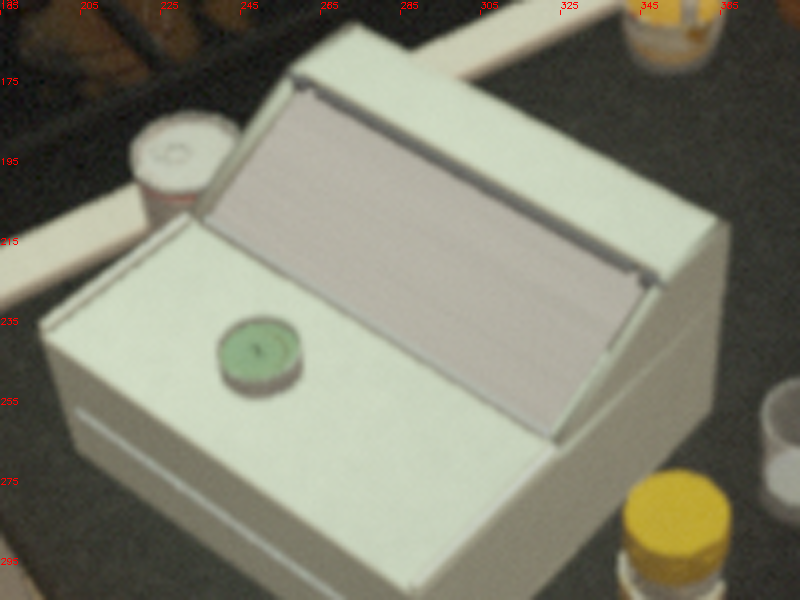

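View pics/c2.png

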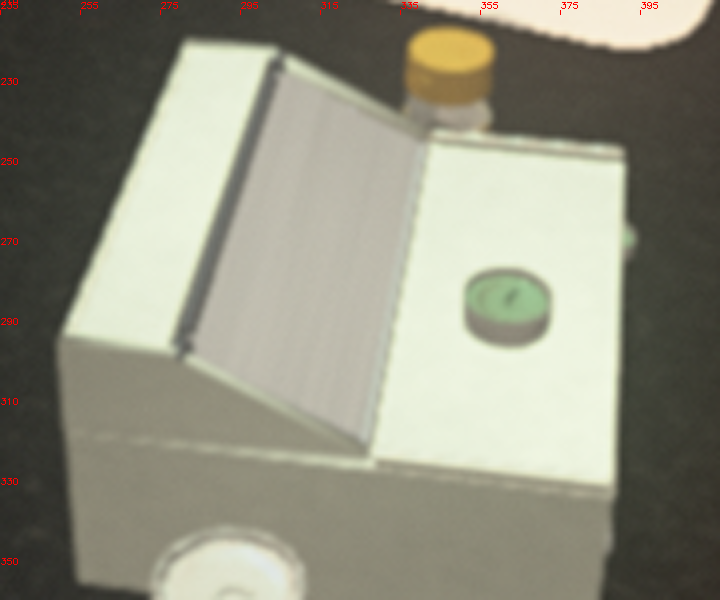

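View pics/c3.png

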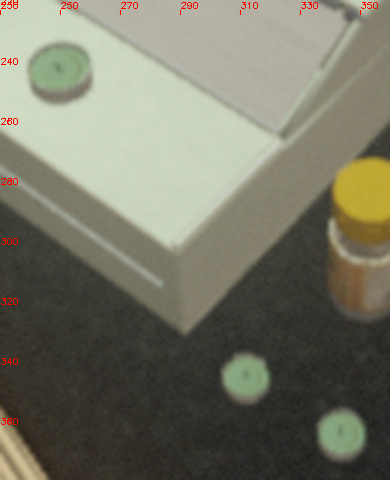

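The crops confirm that the disc on the ledge is about 21 px across and the two on the worktop about 15 px. The ledge disc is the one meant. Next I'll fit the bin pose and the other objects.

```bash
cat > h.py <<'E'
import numpy as np
from scipy.optimize import least_squares
from scipy.spatial.transform import Rotation as Ro
C={'scene':dict(f=461.4142554,c=(319.5811,238.8151),t=[227.23515834,-522.37845907,717.86282105],o=[-2.41704786,0.00951408,-0.63659614]),
'side':dict(f=462.42319867,c=(321.1304,242.20027),t=[280.45904631,580.92166825,592.55529173],o=[-2.15824993,-0.02487363,-2.74624124])}
def proj(c,P):
    c=C[c]; R=Ro.from_euler('xyz',c['o']).as_matrix(); q=(np.atleast_2d(P)-c['t'])@R
    return c['f']*q[:,:2]/q[:,2:]+np.array(c['c'])
def ray(c,px,z):
    c=C[c]; R=Ro.from_euler('xyz',c['o']).as_matrix()
    d=R@np.array([(px[0]-c['c'][0])/c['f'],(px[1]-c['c'][1])/c['f'],1]); t=np.array(c['t']); return t+d*(z-t[2])/d[2]
def w(p,P):
    c,s=np.cos(p[2]),np.sin(p[2]); P=np.atleast_2d(P).astype(float)
    return np.c_[p[0]+c*P[:,0]-s*P[:,1],p[1]+s*P[:,0]+c*P[:,1],P[:,2]]
def binv(p,X):
    c,s=np.cos(p[2]),np.sin(p[2]); d=np.array(X[:2])-p[:2]; return np.array([c*d[0]+s*d[1],-s*d[0]+c*d[1]])
E
cat > fit.py <<'E'
from h import *
S=[((-95,115,96),(195.5,236.2)),((-95,-115,96),(288,302.5)),((120,115,134),(273.7,161.2)),((120,-115,134),(367,211)),((78,115,134),(258,173)),((0,105,90),(235.7,210.5)),((0,-105,90),(323,265))]
D=[((120,115,134),(250.5,294.2)),((120,-115,134),(281.2,220)),((-95,115,96),(388,333)),((-95,-115,96),(391.2,247.5)),((0,107,90),(327.5,323.7)),((0,-108,92),(342.5,243.7))]
def res(p):
    return np.concatenate([(proj(n,w(p[:3],[a for a,b in L])+np.r_[0,0,0])-np.array([b for a,b in L])).ravel() for n,L in (('scene',S),('side',D))])
s=least_squares(res,[450,-150,0],loss='soft_l1'); p=s.x
print(p); print(res(p).reshape(-1,2).round(1))
np.save('bin.npy',p)
for n,px in (('scene',(250.2,242)),('side',(362,284.2))):
    X=ray(n,px,105); print('tea',n,X,binv(p,X))
for nm,n,px,z in [('jar','scene',(354,284),104),('jar','side',(347.5,223),104),('tin','scene',(232,193),72),('tin','side',(292,352),72),('tumb','scene',(388,258),58)]:
    X=ray(n,px,z); print(nm,n,X.round(),binv(p,X).round())
print(proj('scene',w(p,[(0,0,90),(75,0,128)])), np.degrees(p[2]))
E
python3 fit.py
```

```text
[ 4.91615344e+02 -2.09562140e+01  2.50570172e-01]
[[-1.8 -0.3]
 [ 0.2  0.1]
 [-1.  -0.7]
 [ 0.3  0.6]
 [-0.  -1.8]
 [ 0.1  1.2]
 [-2.3  0.5]
 [-1.6  0.7]
 [ 0.2 -1.3]
 [ 0.4 -2.8]
 [ 0.1 -1.2]
 [-0.6 -1.7]
 [-0.7  1.3]]
tea scene [442.62831641 -15.03083564 105.        ] [-45.98798669  17.88698133]
tea side [439.89635223 -10.99331393 105.        ] [-47.6335057   22.47582401]
jar scene [ 532. -195.  104.] [  -4. -179.]
jar side [ 530. -189.  104.] [  -4. -172.]
tin scene [493. 150.  72.] [ 44. 166.]
tin side [495. 146.  72.] [ 45. 161.]
tumb scene [ 642. -162.   58.] [ 111. -174.]
[[276.0200838  237.20368229]
 [301.97933452 199.83634811]] 14.356613307625423
```

The bin lies at about (492,-21) with yaw 14.4°. The tea light is at about (-47,20) in the bin frame, which is on the ledge as expected. 

The tool will point down with the jaw axis about 40° off the bin's x axis. The rear finger's flat inner face then pushes along its normal while the front finger holds the flap. I'll turn first, then fly to a hover.

Emit:
arm_command(targets=[[0,0,0,0,0,-0.12],[0,0,0,0,0,-0.12],[0,0,0,0,0,-0.12],[0,0,0,0,0,-0.12],[0,0,0,0,0,-0.12],[0,0,0,0,0,-0.12],[0,0,0,0,0,-0.117]], fingers=0.07)

```text
clock: 0.73
eef_pos: [176.7, -599.3, 231.0]
tcp_rot: [-3.141, 0.0, -0.441]
contact_force: [-0.4, 0.3, -0.1]
opening: 0.819
```

Emit:
arm_command(targets=[[-0.0008,-0.032,0,0,0,0],[-0.0008,-0.032,0,0,0,0],[-0.0008,-0.032,0,0,0,0],[-0.0008,-0.032,0,0,0,0],[-0.0008,-0.032,0,0,0,0],[-0.0008,-0.032,0,0,0,0],[-0.0008,-0.032,0,0,0,0],[-0.0008,-0.032,0,0,0,0],[-0.0008,-0.032,0,0,0,0],[-0.0008,-0.032,0,0,0,0],[-0.0008,-0.032,0,0,0,0],[-0.0008,-0.032,0,0,0,0],[-0.0008,-0.032,0,0,0,0],[-0.0008,-0.032,0,0,0,0],[-0.0008,-0.032,0,0,0,0],[-0.0008,-0.032,0,0,0,0],[-0.0008,-0.032,0,0,0,0],[-0.0008,-0.032,0,0,0,0],[-0.0008,-0.032,0,0,0,0],[-0.0008,-0.032,0,0,0,0]])

```text
clock: 2.4
eef_pos: [439.3, -13.8, 231.3]
tcp_rot: [-3.142, -0.0, -0.447]
contact_force: [1.1, -0.4, -0.3]
opening: 0.821
```

Emit:
arm_command(targets=[[0,0,0.015,0,0,0],[0,0,0.015,0,0,0],[0,0,0.01,0,0,0],[0,0,0,0,0,0]])

```text
clock: 2.73
eef_pos: [437.5, -15.3, 189.4]
tcp_rot: [3.14, 0.003, -0.447]
contact_force: [0.4, -0.2, -0.8]
opening: 0.818
```

```bash
python3 - <<'E'
from rig import r
import cv2
s=r.sense(); print({k:s[k] for k in("clock","eef_pos","tcp_rot","contact_force","opening","qpos")})
for n in ["wrist","side"]:
    f=r.grab_frame(n); cv2.imwrite(f"pics/{n}1.png",f["image"]); print(n,{k:v for k,v in f.items() if k!="image"})
E
```

```text
{'clock': 2.7333, 'eef_pos': array([437.50134222, -15.31073532, 189.36702351]), 'tcp_rot': array([ 3.14008013,  0.00339577, -0.44671062]), 'contact_force': array([ 0.39074739, -0.2495708 , -0.79282586]), 'opening': 0.8180328822808431, 'qpos': array([-3.83769166e-02,  1.11713858e-01,  2.05670898e+00, -4.79919139e-05,
        9.76886996e-01,  4.08358069e-01])}
wrist {'fx': 339.03279541385785, 'fy': 339.03279541385785, 'cx': 324.38953557836555, 'cy': 243.29245164803302, 'xyz': array([471.76830329,  54.26867405, 332.20607528]), 'orientation': array([ 2.83255888,  0.00349495, -0.44752051])}
side {'fx': 462.42319866953295, 'fy': 462.42319866953295, 'cx': 321.1304004475422, 'cy': 242.2002682888373, 'xyz': array([280.45904631, 580.92166825, 592.55529173]), 'orientation': array([-2.15824993, -0.02487363, -2.74624124])}
```

View pics/wrist1.png

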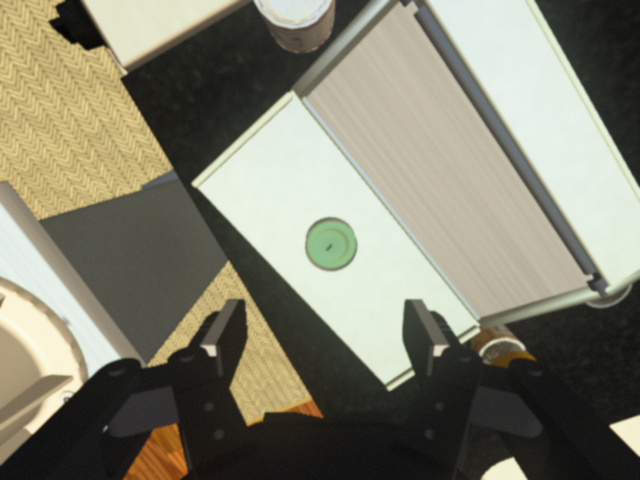

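View pics/side1.png

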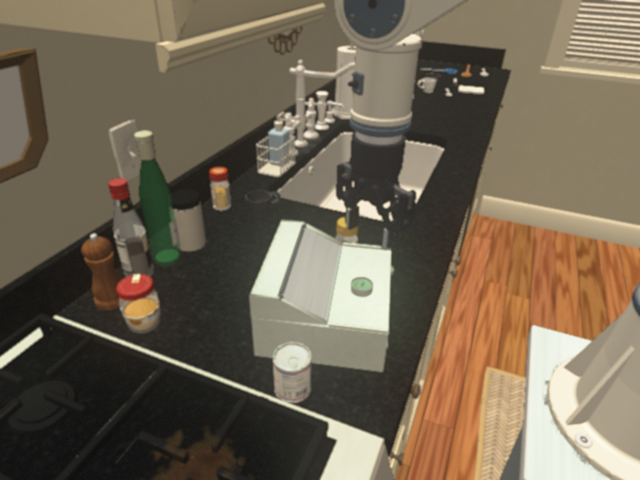

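```bash
cat >> h.py <<'E'
C['w1']=dict(f=339.0328,c=(324.38954,243.29245),t=[471.76830329,54.26867405,332.20607528],o=[2.83255888,0.00349495,-0.44752051])
E
python3 - <<'E'
import cv2
im=cv2.imread("pics/wrist1.png")
x,y,w,h,s=180,60,320,340,2
c=cv2.resize(im[y:y+h,x:x+w],None,fx=1.75,fy=1.75,interpolation=cv2.INTER_CUBIC)
for i in range(0,w,20): cv2.putText(c,str(x+i),(int(i*1.75),8),0,.3,(0,0,255),1)
for i in range(0,h,20): cv2.putText(c,str(y+i),(0,int(i*1.75)+4),0,.3,(0,0,255),1)
cv2.imwrite("pics/c4.png",c)
hsv=cv2.cvtColor(im,cv2.COLOR_BGR2HSV); m=cv2.inRange(hsv,(45,60,40),(85,255,255)); n,l,st,ce=cv2.connectedComponentsWithStats(m)
for i in range(1,n):
    if st[i,4]>200: print(st[i],ce[i])
from h import *
p=np.load('bin.npy')
for P in [(-95,115,96),(-95,-115,96),(0,107,90),(0,-107,90),(78,-115,134),(78,115,134)]: print(P,proj('w1',w_:=__import__('h').w(p,P)).round(1))
X=ray('w1',(331,244),105); print(X,binv(p,X))
E
```

```text
[ 306  221   50   47 1838] [330.83405876 244.06256801]
(-95, 115, 96) [[186.8 183.8]]
(-95, -115, 96) [[386.  392.4]]
(0, 107, 90) [[297.9  98.9]]
(0, -107, 90) [[473.3 318.9]]
(78, -115, 134) [[612.1 293.9]]
(78, 115, 134) [[400.5 -35.7]]
[443.63355066 -13.26333137 105.        ] [-44.57588076  19.35003434]
```

View pics/c4.png

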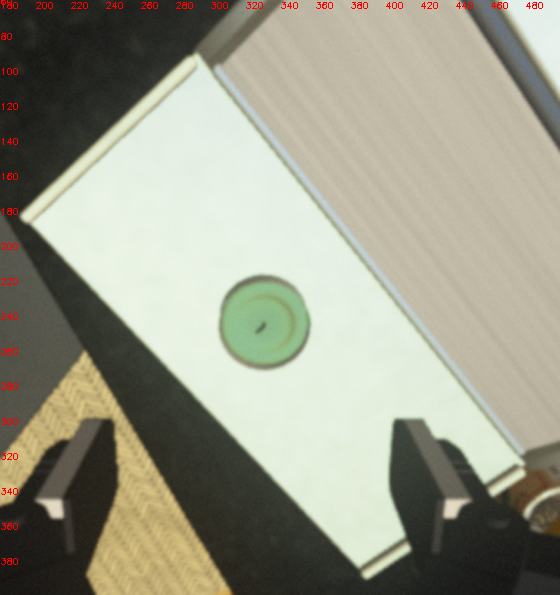

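```bash
python3 - <<'E'
from h import *
W=[((-95,115,96),(193,183)),((-95,-115,96),(389,390)),((0,105,90),(305,97.5)),((0,-105,90),(477,321)),((0,115,96),(291.5,91.5))]
f=lambda p:(proj('w1',w(p,[a for a,b in W]))-np.array([b for a,b in W])).ravel()
s=least_squares(f,np.load('bin.npy'));p=s.x;print(p,f(p).reshape(-1,2).round(1)); np.save('binw.npy',p)
X=ray('w1',(331,244),105); print(X,binv(p,X))
tcp=np.array([437.5,-15.3]); yaw=-.447
d=X[:2]-tcp; print('tea in tool xy',d@[np.cos(yaw),np.sin(yaw)],d@[np.sin(yaw),-np.cos(yaw)], 'jaw angle in bin deg',np.degrees(yaw-p[2]))
# finger tip marks in wrist view at TCP height guess
for z in (189,199): 
  for off in (-35,35): print(z,off,proj('w1',[tcp[0]+off*np.cos(yaw),tcp[1]+off*np.sin(yaw),z]).round(1))
E
```

```text
[ 4.94323835e+02 -2.24946011e+01  2.48899005e-01] [[-1.7  0.7]
 [ 0.4  2.6]
 [-0.2  4.1]
 [-1.4 -3.4]
 [ 2.5 -3.8]]
[443.63355066 -13.26333137 105.        ] [-46.85422039  21.43369567]
tea in tool xy 4.650541762275482 -4.487864092035427 jaw angle in bin deg -39.87207593301283
189 -35 [[249.7 307.4]]
189 35 [[398.  307.6]]
199 -35 [[244.9 318.3]]
199 35 [[402.6 318.6]]
```

Emit:
arm_command(targets=[[0.0025,-0.0045,0.01,0,0,0],[0,0,0.02,0,0,0],[0,0,0.02,0,0,0],[0,0,0.015,0,0,0],[0,0,0.01,0,0,0],[0,0,0,0,0,0],[0,0,0,0,0,0]])

```text
clock: 3.42
eef_pos: [443.4, -12.6, 116.3]
tcp_rot: [3.141, 0.0, -0.447]
contact_force: [-0.5, -0.2, 0.9]
opening: 0.82
```

```bash
cat > look.py <<'E'
from rig import r
import cv2,sys
s=r.sense(); print({k:s[k] for k in("clock","eef_pos","tcp_rot","contact_force","opening")})
t=sys.argv[1]
for n in sys.argv[2:]:
    f=r.grab_frame(n); im=f["image"]
    if n=="wrist": im=im[60:420,180:500]; 
    elif n=="side": im=im[200:360,230:420]
    else: im=im[150:320,180:390]
    k=2 if n=="wrist" else 4
    k=min(k,600/im.shape[0],800/im.shape[1])
    cv2.imwrite(f"pics/{n}{t}.png",cv2.resize(im,None,fx=k,fy=k,interpolation=cv2.INTER_CUBIC)); cv2.imwrite(f"pics/{n}{t}full.png",f["image"])
    print(n,f["xyz"],f["orientation"],k)
E
python3 look.py 2 wrist side scene
```

```text
{'clock': 3.4167, 'eef_pos': array([443.36122145, -12.55859609, 116.25557333]), 'tcp_rot': array([ 3.14142865e+00,  4.81817117e-04, -4.47431446e-01]), 'contact_force': array([-0.49745785, -0.23385273,  0.90327157]), 'opening': 0.8199349767850761}
wrist [477.24527262  56.9869984  259.23716296] [ 2.83391747e+00  4.86904289e-04 -4.48205861e-01] 1.6666666666666667
side [280.45904631 580.92166825 592.55529173] [-2.15824993 -0.02487363 -2.74624124] 3.75
scene [ 227.23515834 -522.37845907  717.86282105] [-2.41704786  0.00951408 -0.63659614] 3.5294117647058822
```

View pics/wrist2.png

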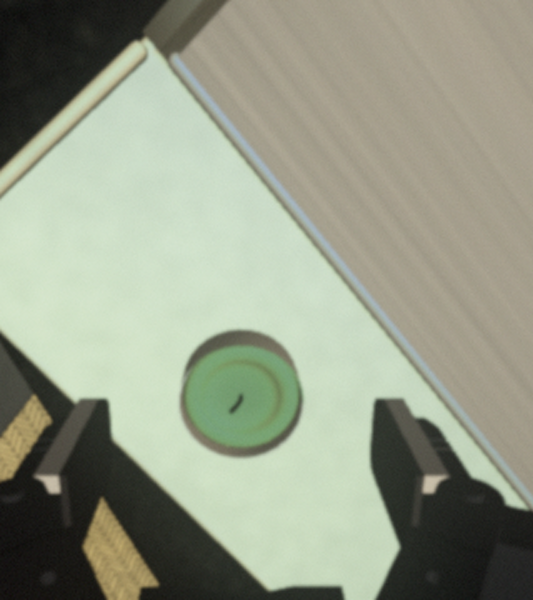

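View pics/side2.png

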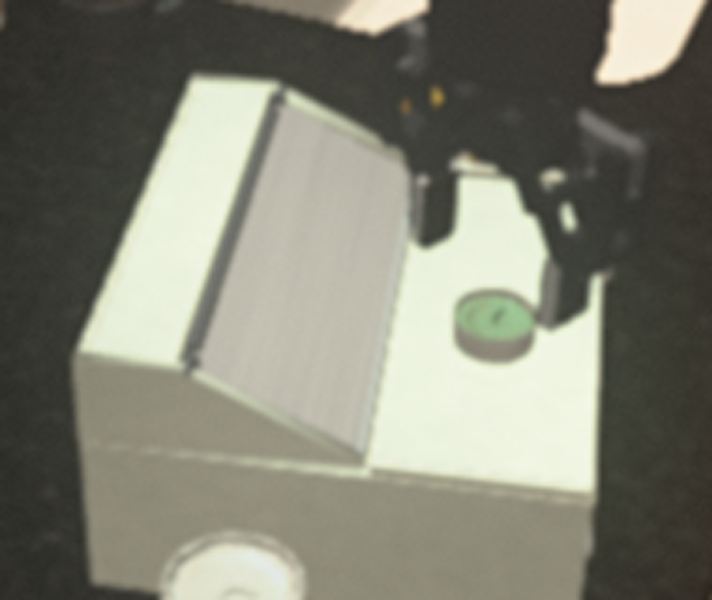

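View pics/scene2.png

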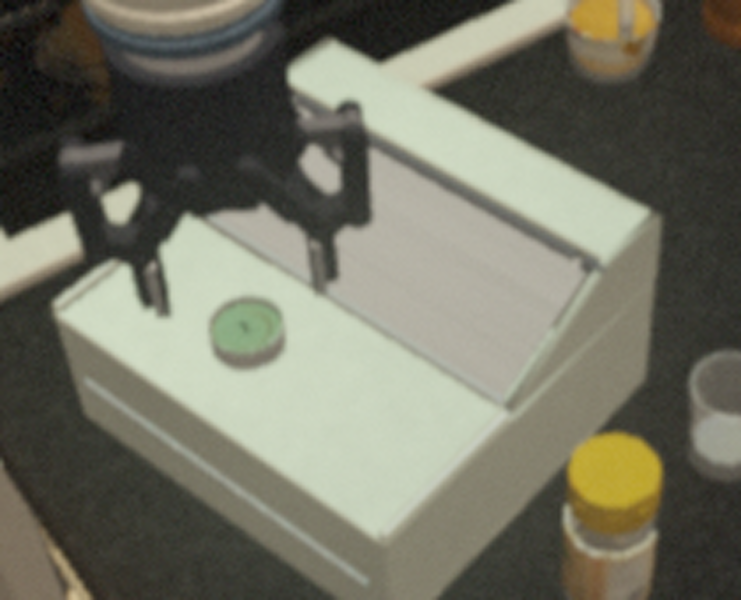

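The wrist view has the tea light centred between the fingers: it is at column 241, with the finger edges at columns 108 and 375. The tips sit about 9 mm above the TCP height at this opening. I'll lower the fingers now, then feel for the ledge.

Emit:
arm_command(targets=[[-0.001,0,0.012,0,0,0],[0,0,0.01,0,0,0],[0,0,0.002,0,0,0],[0,0,0,0,0,0],[0,0,0,0,0,0]])

```text
clock: 3.98
eef_pos: [442.4, -12.0, 92.4]
tcp_rot: [3.142, 0.0, -0.447]
contact_force: [-1.2, -0.5, 0.7]
opening: 0.821
```

```bash
python3 look.py 3 wrist side scene
```

```text
{'clock': 3.9833, 'eef_pos': array([442.39754614, -12.03279651,  92.43179857]), 'tcp_rot': array([ 3.14151753e+00,  1.56449080e-04, -4.46966909e-01]), 'contact_force': array([-1.24056949, -0.50552256,  0.73734846]), 'opening': 0.820590245766243}
wrist [476.18541823  57.5371042  235.39757049] [ 2.83400610e+00  2.23217587e-04 -4.47801034e-01] 1.6666666666666667
side [280.45904631 580.92166825 592.55529173] [-2.15824993 -0.02487363 -2.74624124] 3.75
scene [ 227.23515834 -522.37845907  717.86282105] [-2.41704786  0.00951408 -0.63659614] 3.5294117647058822
```

View pics/wrist3.png

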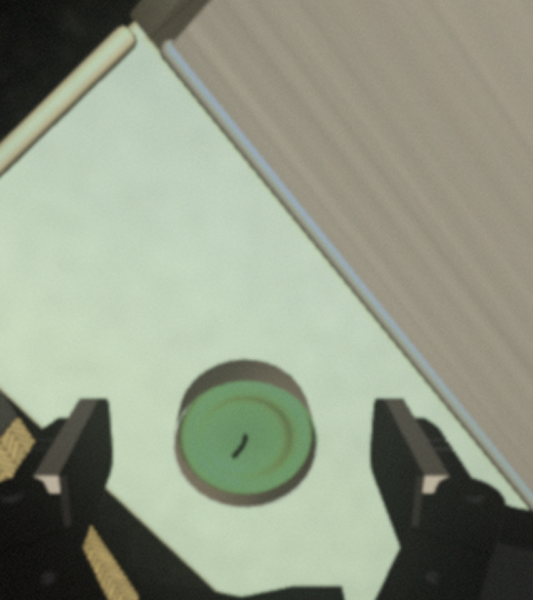

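View pics/side3.png

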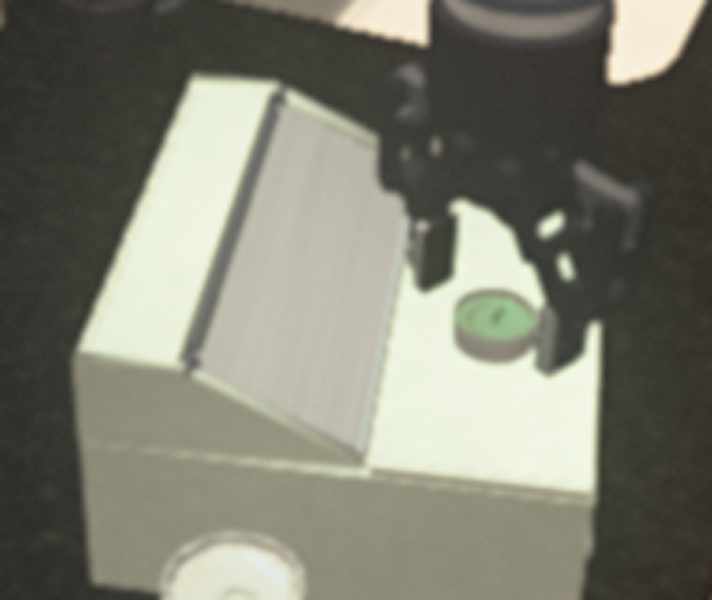

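View pics/scene3.png

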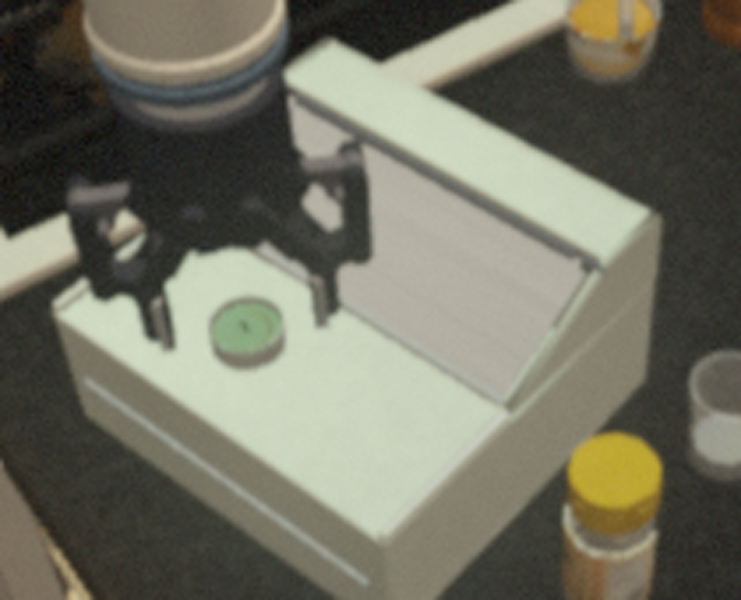

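Emit:
arm_command(targets=[[0,0,0.002,0,0,0],[0,0,0.002,0,0,0],[0,0,0,0,0,0]])

```text
clock: 4.38
eef_pos: [442.2, -12.0, 88.0]
tcp_rot: [3.141, 0.0, -0.447]
contact_force: [0.1, 0.8, 0.2]
opening: 0.821
```

Emit:
arm_command(targets=[[0,0,0.001,0,0,0],[0,0,0.001,0,0,0],[0,0,0,0,0,0]])

```text
clock: 4.63
eef_pos: [442.2, -12.0, 86.1]
tcp_rot: [3.141, 0.0, -0.447]
contact_force: [-0.6, -0.4, 0.1]
opening: 0.82
```

Emit:
arm_command(targets=[[0,0,0.001,0,0,0],[0,0,0,0,0,0]])

```text
clock: 4.8
eef_pos: [442.2, -12.0, 85.1]
tcp_rot: [3.142, 0.0, -0.447]
contact_force: [0.1, 0.2, -0.2]
opening: 0.824
```

```bash
python3 look.py 4 wrist side scene
```

```text
{'clock': 4.8, 'eef_pos': array([442.24374411, -12.02348624,  85.14422377]), 'tcp_rot': array([ 3.14154346e+00,  1.87953718e-04, -4.47008094e-01]), 'contact_force': array([ 0.14998074,  0.17553025, -0.23295387]), 'opening': 0.8237915377002073}
wrist [476.04646673  57.54545915 228.11481611] [ 2.83400136e+00  2.37609941e-04 -4.47800846e-01] 1.6666666666666667
side [280.45904631 580.92166825 592.55529173] [-2.15824993 -0.02487363 -2.74624124] 3.75
scene [ 227.23515834 -522.37845907  717.86282105] [-2.41704786  0.00951408 -0.63659614] 3.5294117647058822
```

View pics/side4.png

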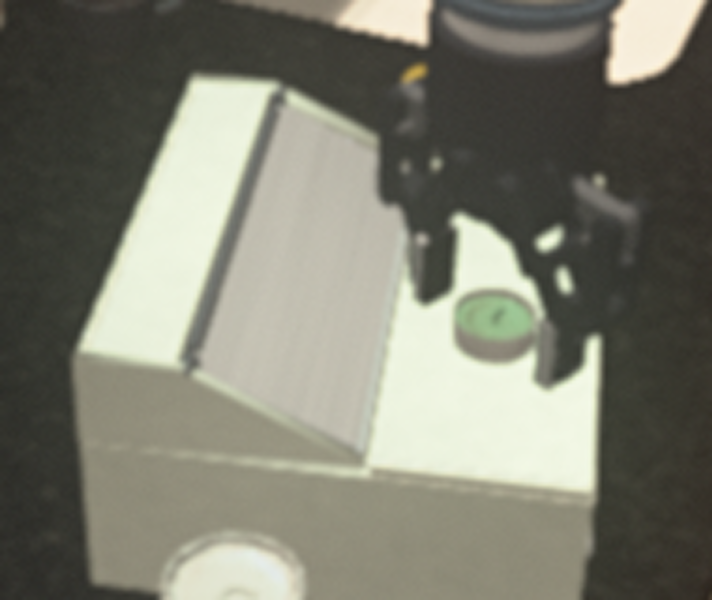

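View pics/wrist4.png

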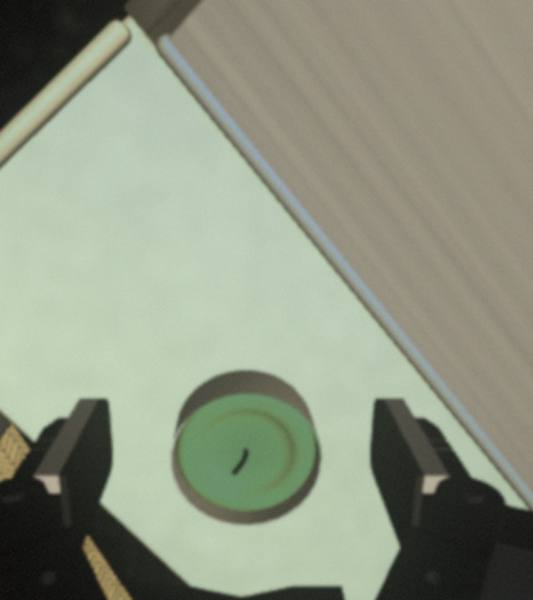

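Emit:
arm_command(targets=[[0,0,0.001,0,0,0],[0,0,0,0,0,0]])

```text
clock: 5.12
eef_pos: [442.3, -12.0, 84.2]
tcp_rot: [3.142, 0.0, -0.447]
contact_force: [0.5, -0.7, -0.1]
opening: 0.824
```

Emit:
arm_command(targets=[[0,0,0.001,0,0,0],[0,0,0,0,0,0]])

```text
clock: 5.28
eef_pos: [442.3, -12.0, 83.2]
tcp_rot: [3.142, 0.0, -0.447]
contact_force: [0.1, 0.0, 0.3]
opening: 0.816
```

Emit:
arm_command(targets=[[0,0,0.001,0,0,0],[0,0,0,0,0,0]])

```text
clock: 5.45
eef_pos: [442.4, -12.0, 82.3]
tcp_rot: [-3.142, -0.0, -0.447]
contact_force: [0.8, -0.5, 0.2]
opening: 0.821
```

Emit:
arm_command(targets=[[0,0,0.001,0,0,0],[0,0,0,0,0,0]])

```text
clock: 5.62
eef_pos: [442.5, -12.0, 82.2]
tcp_rot: [-3.142, -0.0, -0.447]
contact_force: [-4.7, -0.3, 18.7]
opening: 0.82
```

Emit:
arm_command(targets=[[0,0,0.001,0,0,0],[0,0,0,0,0,0]])

```text
clock: 5.78
eef_pos: [442.5, -12.0, 82.1]
tcp_rot: [-3.142, -0.0, -0.447]
contact_force: [-10.2, 0.5, 36.0]
opening: 0.82
```

```bash
python3 look.py 5 wrist side scene
```

```text
{'clock': 5.7833, 'eef_pos': array([442.49357869, -12.04945607,  82.13076312]), 'tcp_rot': array([-3.14157297e+00, -8.43491488e-05, -4.46986304e-01]), 'contact_force': array([-10.18290541,   0.50389339,  35.97243906]), 'opening': 0.8197487402574344}
wrist [476.24588137  57.52819604 225.10108511] [ 2.83408997e+00  9.19387646e-07 -4.47803738e-01] 1.6666666666666667
side [280.45904631 580.92166825 592.55529173] [-2.15824993 -0.02487363 -2.74624124] 3.75
scene [ 227.23515834 -522.37845907  717.86282105] [-2.41704786  0.00951408 -0.63659614] 3.5294117647058822
```

View pics/side5.png

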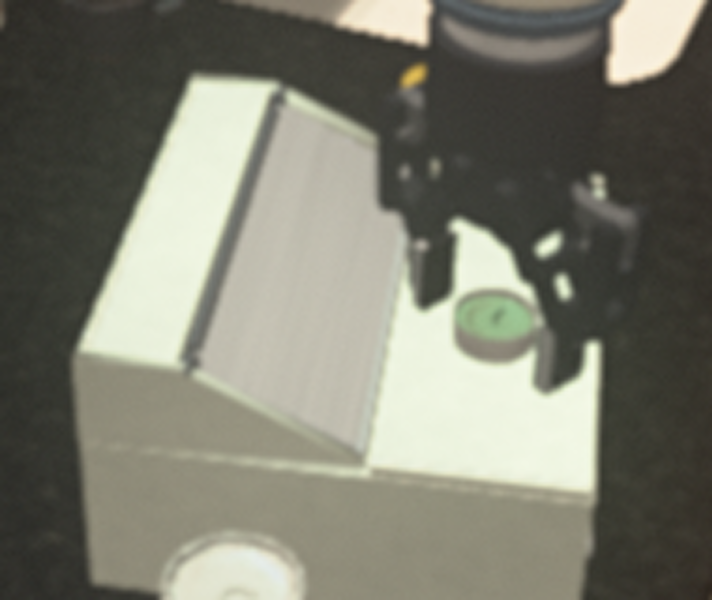

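View pics/scene5.png

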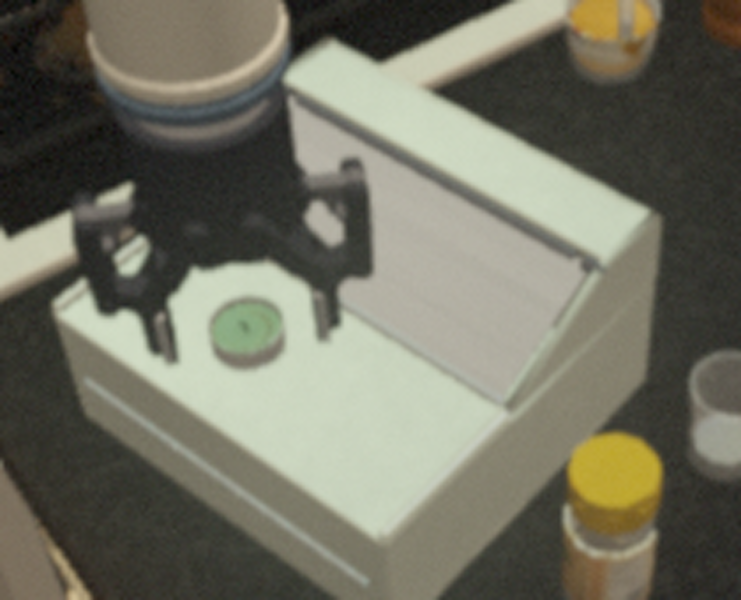

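Contact came at TCP z ≈ 82.2, which puts the fingertips on the ledge. I'll raise about 4 mm clear, then advance along the jaw axis in stages.

Emit:
arm_command(targets=[[0,0,-0.003,0,0,0],[0,0,-0.003,0,0,0],[0,0,0,0,0,0]])

```text
clock: 6.18
eef_pos: [442.7, -12.0, 86.7]
tcp_rot: [-3.141, -0.001, -0.447]
contact_force: [0.2, -0.3, -0.4]
opening: 0.819
```

Emit:
arm_command(targets=[[0.003,0,0,0,0,0],[0.003,0,0,0,0,0],[0.003,0,0,0,0,0],[0.003,0,0,0,0,0],[0.003,0,0,0,0,0],[0.003,0,0,0,0,0],[0.003,0,0,0,0,0],[0.003,0,0,0,0,0],[0.003,0,0,0,0,0],[0.003,0,0,0,0,0],[0.003,0,0,0,0,0],[0.003,0,0,0,0,0],[0,0,0,0,0,0]])

```text
clock: 7.27
eef_pos: [475.4, -27.8, 86.3]
tcp_rot: [-3.141, -0.001, -0.447]
contact_force: [-0.2, -0.1, 0.8]
opening: 0.822
```

```bash
python3 look.py 6 wrist side scene
```

```text
{'clock': 7.2667, 'eef_pos': array([475.43813064, -27.82434368,  86.34712262]), 'tcp_rot': array([-3.14144777e+00, -5.27992447e-04, -4.47069367e-01]), 'contact_force': array([-0.23067897, -0.09311204,  0.78694685]), 'opening': 0.8219820385124282}
wrist [509.1463703   41.75300981 229.33354404] [ 2.83420775e+00 -4.48584135e-04 -4.47896772e-01] 1.6666666666666667
side [280.45904631 580.92166825 592.55529173] [-2.15824993 -0.02487363 -2.74624124] 3.75
scene [ 227.23515834 -522.37845907  717.86282105] [-2.41704786  0.00951408 -0.63659614] 3.5294117647058822
```

View pics/side6.png

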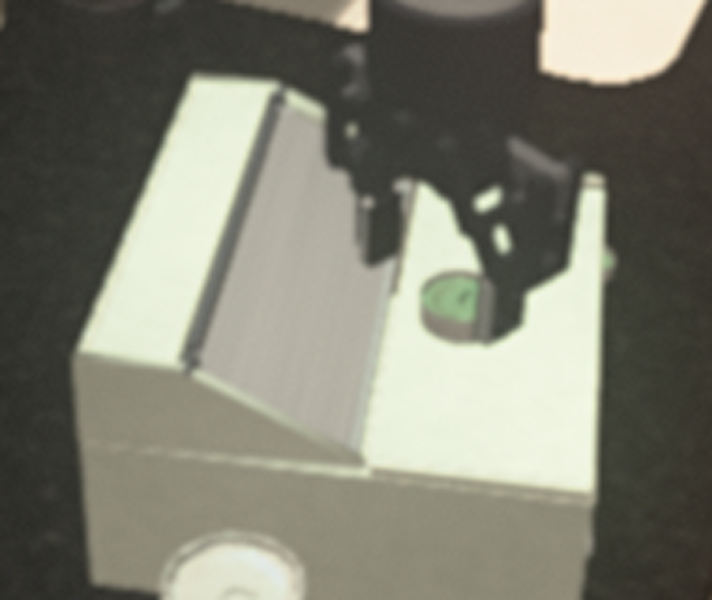

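View pics/wrist6.png

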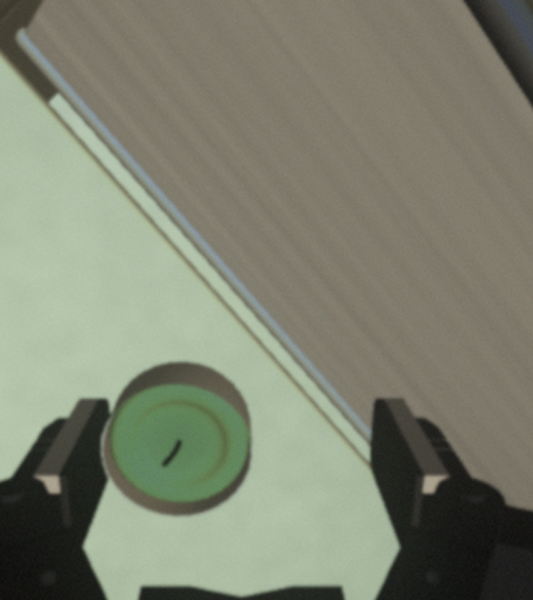

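View pics/scene6.png

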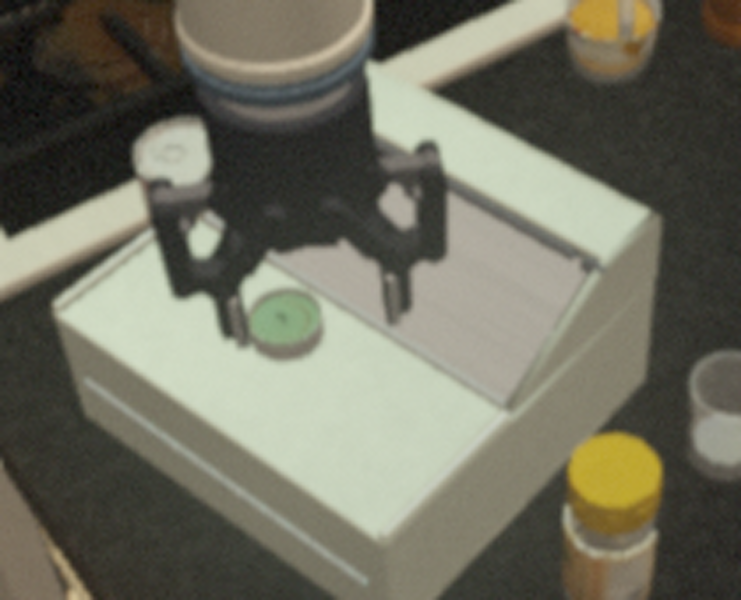

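The pusher is against the tea light, centred on the pad, and the flap has started to open. I'll continue 24 mm.

Emit:
arm_command(targets=[[0.003,0,0,0,0,0],[0.003,0,0,0,0,0],[0.003,0,0,0,0,0],[0.003,0,0,0,0,0],[0.003,0,0,0,0,0],[0.003,0,0,0,0,0],[0.003,0,0,0,0,0],[0.003,0,0,0,0,0],[0,0,0,0,0,0],[0,0,0,0,0,0],[0,0,0,0,0,0]])

```text
clock: 8.33
eef_pos: [496.7, -38.1, 86.4]
tcp_rot: [-3.141, -0.001, -0.447]
contact_force: [-0.8, -0.5, 0.9]
opening: 0.821
```

```bash
python3 look.py 7 wrist side; python3 - <<'E'
E
```

```text
{'clock': 8.3333, 'eef_pos': array([496.71265074, -38.10640331,  86.37618634]), 'tcp_rot': array([-3.14149879e+00, -6.47507115e-04, -4.47026552e-01]), 'contact_force': array([-0.75150581, -0.47140994,  0.8506816 ]), 'opening': 0.8207086785967623}
wrist [530.39402141  31.50058137 229.35629244] [ 2.83415289e+00 -5.67498858e-04 -4.47825860e-01] 1.6666666666666667
side [280.45904631 580.92166825 592.55529173] [-2.15824993 -0.02487363 -2.74624124] 3.75
```

View pics/side7.png

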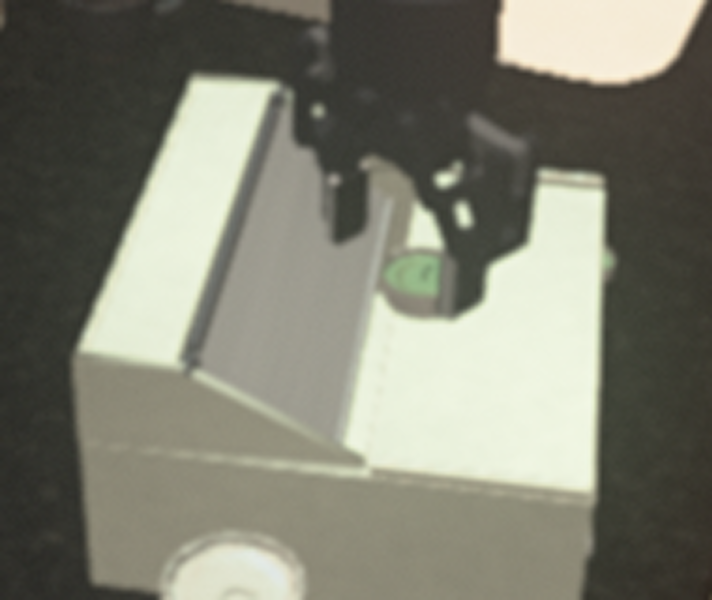

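View pics/wrist7.png

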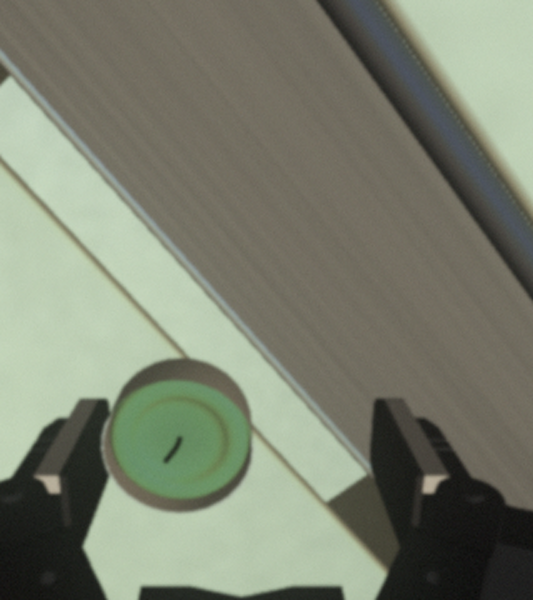

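The tea light is at x ≈ -14 and the finger front is about 38 mm past the lip. One more small step with a pause secures step 1, then I'll check again.

Emit:
arm_command(targets=[[0.003,0,0,0,0,0],[0.003,0,0,0,0,0],[0,0,0,0,0,0],[0,0,0,0,0,0],[0,0,0,0,0,0]])

```text
clock: 8.85
eef_pos: [502.0, -40.6, 86.3]
tcp_rot: [-3.142, -0.0, -0.447]
contact_force: [0.1, -1.5, 0.4]
opening: 0.819
```

```bash
python3 look.py 8 wrist; python3 - <<'E'
from h import *
from rig import r
s=r.grab_frame('wrist'); C['n']=dict(f=s['fx'],c=(s['cx'],s['cy']),t=s['xyz'],o=s['orientation'])
p=np.load('binw.npy')
def crop(q): return ((q-[180,60])*1.6667).round()
for th in (0,.2,.3,.4,.5):
    a=np.radians(26.87)+th
    print(th,[crop(proj('n',w(p,(75-84*np.cos(a),y,128-84*np.sin(a)+0)))[0]) for y in (30,-30)])
print('lip',[crop(proj('n',w(p,(0,y,90)))[0]) for y in (30,-30)])
E
```

```text
{'clock': 8.85, 'eef_pos': array([501.95345257, -40.62919582,  86.28780003]), 'tcp_rot': array([-3.14155215e+00, -1.95137955e-04, -4.47067437e-01]), 'contact_force': array([ 0.07015531, -1.52923036,  0.43430485]), 'opening': 0.8194540685959572}
wrist [535.71033836  28.96433065 229.2542729 ] [ 2.83409086e+00 -1.17328029e-04 -4.47835933e-01] 1.6666666666666667
0 [array([108., 294.]), array([256., 451.])]
0.2 [array([142., 260.]), array([278., 409.])]
0.3 [array([160., 243.]), array([290., 389.])]
0.4 [array([178., 226.]), array([304., 370.])]
0.5 [array([197., 209.]), array([318., 351.])]
lip [array([107., 295.]), array([256., 451.])]
```

View pics/wrist8.png

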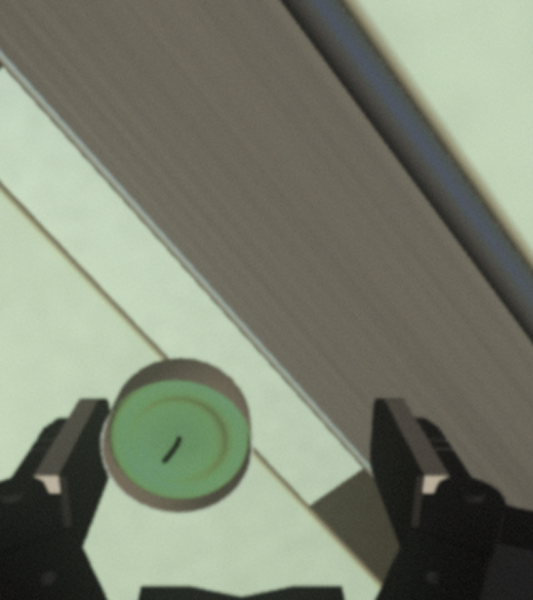

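The flap edge matches about 0.32 rad, so step 1 is met with margin. Now the push over the lip.

Emit:
arm_command(targets=[[0.003,0,0,0,0,0],[0.003,0,0,0,0,0],[0.003,0,0,0,0,0],[0.003,0,0,0,0,0],[0.003,0,0,0,0,0],[0.003,0,0,0,0,0],[0,0,0,0,0,0],[0,0,0,0,0,0],[0,0,0,0,0,0]])

```text
clock: 9.7
eef_pos: [518.2, -48.5, 86.3]
tcp_rot: [3.141, -0.0, -0.447]
contact_force: [-1.9, -0.8, 1.1]
opening: 0.82
```

```bash
python3 look.py 9 wrist side scene
```

```text
{'clock': 9.7, 'eef_pos': array([518.16709778, -48.5236003 ,  86.2832177 ]), 'tcp_rot': array([ 3.14147539e+00, -3.22569119e-04, -4.47020078e-01]), 'contact_force': array([-1.91777961, -0.79883582,  1.05849732]), 'opening': 0.8197077807905874}
wrist [551.9175882   21.08363702 229.26030877] [ 2.83395167e+00 -2.53240532e-04 -4.47843676e-01] 1.6666666666666667
side [280.45904631 580.92166825 592.55529173] [-2.15824993 -0.02487363 -2.74624124] 3.75
scene [ 227.23515834 -522.37845907  717.86282105] [-2.41704786  0.00951408 -0.63659614] 3.5294117647058822
```

View pics/wrist9.png

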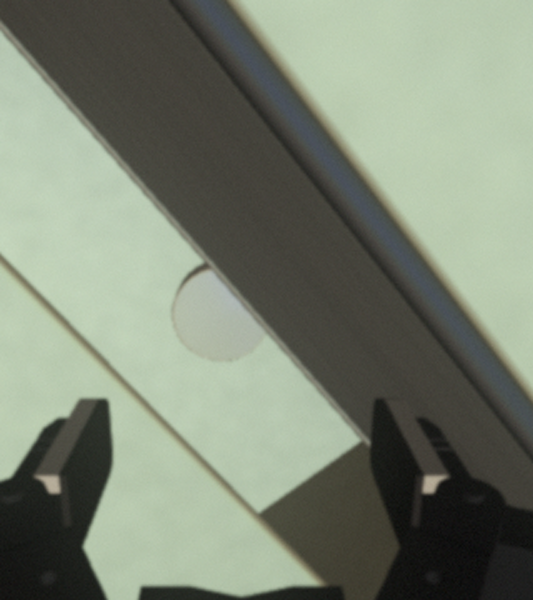

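View pics/scene9.png

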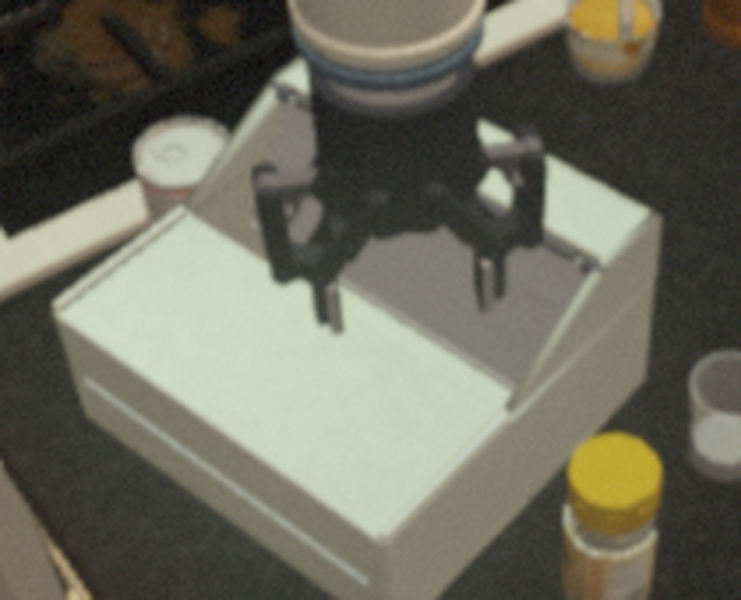

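The tea light has tipped through and lies underside-up on the bin floor, with the flap still held open. I'll hold briefly, retract the same way, then lift.

Emit:
arm_command(targets=[[0,0,0,0,0,0],[0,0,0,0,0,0],[0,0,0,0,0,0],[-0.006,0,0,0,0,0],[-0.006,0,0,0,0,0],[-0.006,0,0,0,0,0],[-0.006,0,0,0,0,0],[-0.006,0,0,0,0,0],[-0.006,0,0,0,0,0],[-0.006,0,0,0,0,0],[-0.006,0,0,0,0,0],[-0.006,0,0,0,0,0],[-0.006,0,0,0,0,0],[-0.006,0,0,0,0,0],[-0.006,0,0,0,0,0],[-0.006,0,0,0,0,0],[-0.006,0,0,0,0,0],[-0.006,0,0,0,0,0],[0,0,0,0,0,0]])

```text
clock: 11.43
eef_pos: [435.4, -9.0, 86.1]
tcp_rot: [3.141, 0.001, -0.447]
contact_force: [-0.6, 0.2, 0.4]
opening: 0.824
```

Emit:
arm_command(targets=[[0,0,-0.015,0,0,0],[0,0,-0.02,0,0,0],[0,0,-0.025,0,0,0],[0,0,-0.025,0,0,0],[-0.01,0,-0.025,0,0,0],[-0.01,0,-0.02,0,0,0],[-0.01,0,0,0,0,0],[-0.01,0,0,0,0,0],[0,0,0,0,0,0],[0,0,0,0,0,0]])

```text
clock: 12.27
eef_pos: [399.9, 8.0, 215.3]
tcp_rot: [3.141, 0.001, -0.446]
contact_force: [0.0, -0.1, -0.0]
opening: 0.817
```

```bash
python3 look.py 10 side scene wrist
```

```text
{'clock': 12.2667, 'eef_pos': array([399.94819347,   8.00166955, 215.33950198]), 'tcp_rot': array([ 3.14089639e+00,  1.24190338e-03, -4.46334698e-01]), 'contact_force': array([ 0.0177293 , -0.10880551, -0.02964028]), 'opening': 0.8173145094263955}
side [280.45904631 580.92166825 592.55529173] [-2.15824993 -0.02487363 -2.74624124] 3.75
scene [ 227.23515834 -522.37845907  717.86282105] [-2.41704786  0.00951408 -0.63659614] 3.5294117647058822
wrist [434.62942502  77.39992753 358.39688282] [ 2.83343704e+00  1.13479415e-03 -4.47561214e-01] 1.6666666666666667
```

View pics/scene10full.png

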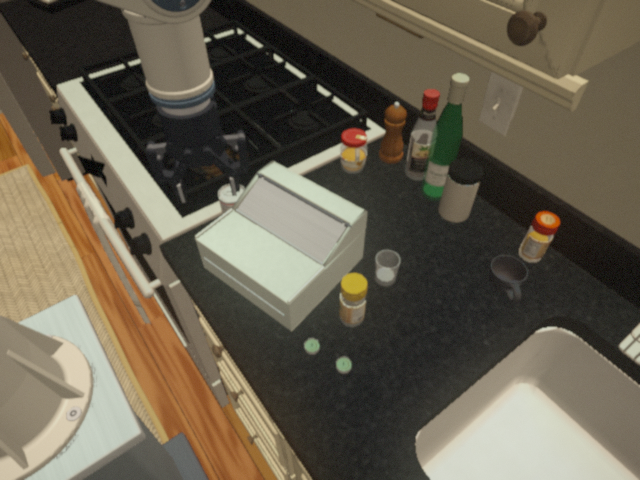

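View pics/side10.png

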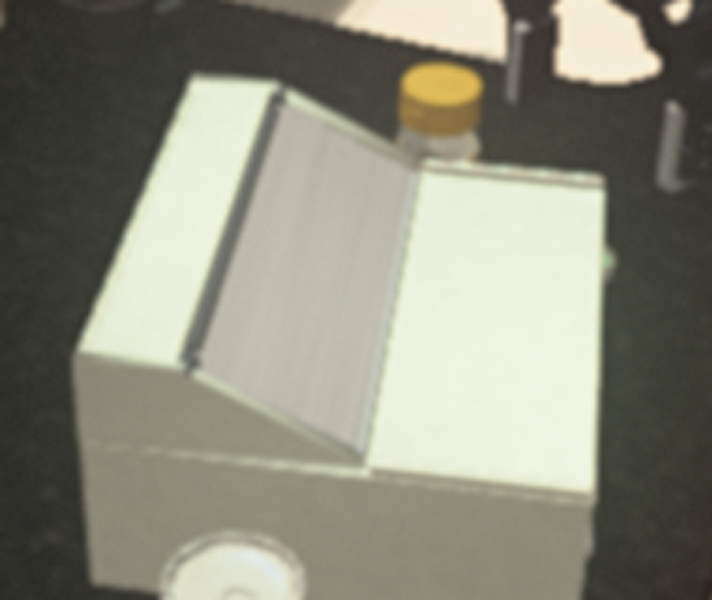

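The flap is fully shut and the ledge is empty. The tin, jar (354,284) and tumbler (388,265) are where they started, and the arm is clear.

```bash
python3 -c "
from rig import r
print(r.sign_off())"
```

```text
the job is handed in; nothing more can be done
None
```

The tea light is in the bin and the flap is shut. The job is handed in; sign-off gives no verdict.

**What I did:** I set the jaw axis about 40° off the bin's x axis. The front finger then opened the flap while the flat inner face of the rear finger pushed the largest tea light, the one on the ledge, over the lip. I then drew back the same way and lifted clear at 12.3 s of the 35 s allowed.

**Checks during the push:**
- **Flap held open:** it measured about 0.32 rad against the projected model, with the tea light still on the ledge.
- **Tea light in the bin:** after the push, the wrist view showed it lying underside-up on the bin floor, with the flap still open against the finger.

**Final views:** the flap is shut and the ledge empty. The jar, tin and tumbler are at their starting pixels, and the force reading is about 0 N.

**Disagreements and limits:**
- The cameras disagreed by about 2–4 mm on the bin and tea light positions, so I used the wrist view for fine alignment.
- Feeling for the ledge height pressed the fingertips on the ledge with about 36 N at the wrist, more than I intended. The limit I know of, 40 N, is for the arm or gripper body.
- I had no direct reading of the finger force on the flap or the tea light. The wrist force stayed at about 2 N or less at the readings taken during the push.

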